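# Ballast the sprung test tray to the green band

## Task

Lay the brass T-bars one at a time in the compartments of the sprung tray, each flat and fully home with its head in the wide end, until the red pointer has sunk into the green band on the post, and then add no more. Set them down gently so that the tray never goes down near its stop, leave any bar that is not needed where it lies, and leave the other things on the bench alone.

Things in the scene. Friction and masses are not known exactly. Their poses are not given: they have to be found in the camera images.
- bar1: Brass T-shaped flat bar, 120 long, 14 thick, lying flat; shank 22 wide, head 44 wide with a dark dot on top. Origin: middle of its length and width, on the underside; +x runs along the bar to the head (shank x = -60 to +30, head +30 to +60), z up; balances at x = +9. About 0.39 kg (up to 3 % more or less). The three bars are alike.
- bar2: Brass T-shaped flat bar, 120 long, 14 thick, lying flat; shank 22 wide, head 44 wide with a dark dot on top. Origin: middle of its length and width, on the underside; +x runs along the bar to the head (shank x = -60 to +30, head +30 to +60), z up; balances at x = +9. About 0.39 kg (up to 3 % more or less). The three bars are alike.
- bar3: Brass T-shaped flat bar, 120 long, 14 thick, lying flat; shank 22 wide, head 44 wide with a dark dot on top. Origin: middle of its length and width, on the underside; +x runs along the bar to the head (shank x = -60 to +30, head +30 to +60), z up; balances at x = +9. About 0.39 kg (up to 3 % more or less). The three bars are alike.
- bar1_head (a point): Point on the underside of bar1, at the middle of its head, 45 from its origin along +x.
- bar2_head (a point): Point on the underside of bar2, at the middle of its head, 45 from its origin along +x.
- bar3_head (a point): Point on the underside of bar3, at the middle of its head, 45 from its origin along +x.
- tray (a joint): How far the sprung steel tray has sunk, in m: 0 empty, about 12 mm deeper for each bar in it (spring about 317 N/m, well damped, settles within about a second); its stop is at 60 mm. It moves straight down and does not tilt.
- slot1 (a point): Tray compartment 1 of 3, 56 apart side by side (along y): point on the tray floor where a bar's origin lies when home; x along the compartment to its wide head end, z up; moves with the tray. T-shaped like a bar with 3 play all round; walls and blocks stand 8 above the floor, none from x = -38 to +35: fingers may reach to the floor there beside the shank.
- slot1_head (a point): Point on the tray floor in the head end of slot1, 45 from it along its x: the head of a bar laid home lies over it.
- slot2 (a point): Tray compartment 2 of 3, 56 apart side by side (along y): point on the tray floor where a bar's origin lies when home; x along the compartment to its wide head end, z up; moves with the tray. T-shaped like a bar with 3 play all round; walls and blocks stand 8 above the floor, none from x = -38 to +35: fingers may reach to the floor there beside the shank.
- slot2_head (a point): Point on the tray floor in the head end of slot2, 45 from it along its x: the head of a bar laid home lies over it.
- slot3 (a point): Tray compartment 3 of 3, 56 apart side by side (along y): point on the tray floor where a bar's origin lies when home; x along the compartment to its wide head end, z up; moves with the tray. T-shaped like a bar with 3 play all round; walls and blocks stand 8 above the floor, none from x = -38 to +35: fingers may reach to the floor there beside the shank.
- slot3_head (a point): Point on the tray floor in the head end of slot3, 45 from it along its x: the head of a bar laid home lies over it.
- pointer (a point): Tip of the red pointer, 3 thick, fixed to the tray on the side away from the robot, beside a graduated aluminium post 118 tall; goes down with the tray.
- mark: Green band on that post, 14 tall, fixed; origin at its centre (7 below its upper edge). Its height differs from time to time: 22 to 39 below the pointer tip of the empty tray.
- scale: Grey base of the tray scale, fixed, 150 by 200 by 30 high, under the tray; origin: centre of its underside; its x is the x of the compartments. The tray above it is 134 by 176, its floor about 100 above the table when empty; its compartments are 50 wide at the head end, 28 at the tail.
- meter: Bystander, loose, to be left alone. Orange handheld meter, 170 by 82 by 34. Origin: centre of its underside.
- alu_blank: Bystander, loose, to be left alone. Aluminium straight bar 140 by 22 by 10 with a block at one end: not one of the ballast bars. Origin: centre of its underside.
- brass_block: Bystander, loose, to be left alone. Copper-coloured block 45 by 40 by 25. Origin: centre of its underside.
- screwdriver: Bystander, loose, to be left alone. Screwdriver lying on the table; origin on its underside.
- rotor: Bystander, loose, to be left alone. White plastic disc, 110 across, 24 high. Origin: centre of its underside.
- parts_box: Bystander, loose, to be left alone. Small blue open box, 70 by 70 by 28. Origin: centre of its underside.
- cleaner: Bystander, loose, to be left alone. White-topped blue can standing, 52 across, 150 tall. Origin: centre of its underside.
Not all that is in view belongs to the job. Leave any blue, grey or turquoise look-alike of the bar1 alone.

How it is judged:
On the way, in this order (a step that is already met when the one before it is completed fails the run):
1. the tray carries the weight of just one bar, and the gripper has let go (value of joint tray between 0.009 and 0.015 m and contact force between the fingers and anything else below 0.1 N), for 0.2 s.
2. the tray carries the weight of just two bars, and the gripper has let go (value of joint tray between 0.02 and 0.028 m and contact force between the fingers and anything else below 0.1 N), for 0.2 s.
At the end, for the whole second after the job is handed in: Pointer tip within 8 mm in height of the green band's centre; every bar either flat in a compartment, head in the wide end, its origin and head point within 6.5 mm of the compartment's, or within 20 mm of where it started; tray and bars at rest (z of pointer in the frame of mark between -0.008 and 0.008 m and ((angle between bar1's own z axis and vertical below 0.05 rad and ((distance between bar1 and slot1 below 0.0065 m and distance between bar1_head and slot1_head below 0.0065 m) or (distance between bar1 and slot2 below 0.0065 m and distance between bar1_head and slot2_head below 0.0065 m) or (distance between bar1 and slot3 below 0.0065 m and distance between bar1_head and slot3_head below 0.0065 m))) or distance of bar1 from where it was at the start of the episode below 0.02 m) and ((angle between bar2's own z axis and vertical below 0.05 rad and ((distance between bar2 and slot1 below 0.0065 m and distance between bar2_head and slot1_head below 0.0065 m) or (distance between bar2 and slot2 below 0.0065 m and distance between bar2_head and slot2_head below 0.0065 m) or (distance between bar2 and slot3 below 0.0065 m and distance between bar2_head and slot3_head below 0.0065 m))) or distance of bar2 from where it was at the start of the episode below 0.02 m) and ((angle between bar3's own z axis and vertical below 0.05 rad and ((distance between bar3 and slot1 below 0.0065 m and distance between bar3_head and slot1_head below 0.0065 m) or (distance between bar3 and slot2 below 0.0065 m and distance between bar3_head and slot2_head below 0.0065 m) or (distance between bar3 and slot3 below 0.0065 m and distance between bar3_head and slot3_head below 0.0065 m))) or distance of bar3 from where it was at the start of the episode below 0.02 m) and velocity of joint tray between -0.01 and 0.01 m/s and linear speed of each of bar1, bar2, bar3 below 0.02 m/s); the robot touches nothing.
It fails at once if the tray is driven down near its stop (sunk more than 54 mm) (value of joint tray above 0.054 m).
It fails at once if a bystander is moved more than 20 mm (distance of any of meter, alu_blank, brass_block, screwdriver, rotor, parts_box, cleaner from where it was at the start of the episode above 0.02 m).
It also fails if it takes over 72 s, if anything falls off the work surface, if the arm or the gripper's body presses on something with over 40 N, if the wrist force passes 120 N, or if a joint passes its speed limit or range.

## Robot

A 6-joint arm with a two-finger parallel gripper is mounted at the origin on the work surface. World frame = base frame: x ahead of the robot, y to its left, z up, the work surface at z = 0. Lengths are in m, angles in rad, forces in N, time in s.
With the tool pointing down it reaches from about 0.3 to 0.875 m from the base axis. Payload 6.4 kg.
Tool frame: the origin (TCP) lies at the very end of the fingers, on their centre line; the grasp point (between the pads) lies 19 mm behind it; z points along the fingers, y is the direction in which the jaws open and shut (so a half turn about z gives the same grasp; the last joint's range is limited). The gripper opens to 85 mm and grips with 20 to 120 N. Pads are 22 mm wide; open, the fingers measure 114 mm over their backs; the gripper's body (76 mm by 85 mm) begins 54 mm behind the grasp point. The pads swing forward as they close: fully open they stand 13 mm farther back than shut.
Start: joints at [1.133, 0.181, 1.607, -0, 1.354, -0.206], TCP at [0.132, 0.56, 0.231] pointing down, gripper open.
Joint ranges: [-2.99, 2.99], [-0.89, 2.07], [0.3, 2.58], [-1.14, 4.28], [0, 2.63], [-3.12, 3.12]. Speed limits (rad/s): [2.57, 2.57, 3.01, 3.14, 3.14, 3.14].

## Interface

Orientations are given as a 3x3 rotation matrix whose columns are the frame's x, y, z axes.
In Python, from plant import arm gives the robot as it stands.
- The arm moves only by the tool play_rows, never from a script. Its argument "increments" is a list of rows, each an object with "gripper": the opening, from -1 (shut) to 1 (fully open); "xyz": the shift along the tool's x, y, z in units of 400 mm (1.0 is 400 mm), a list of three; "yaw": the turn about the tool's z in units of pi/2 rad (1.0 is pi/2 rad). A call has 1 to 10 rows; each row is the pose to reach, as a shift and turn from the pose commanded when the call began, along the tool's axes at that moment; what a row does not reach only later rows make up. A row lasts 1/12 s, in which the tool goes at most 41.7 mm and 7.16 degrees, less where a joint would pass 70% of its speed; a pose out of reach is approached as far as the arm can. A call with a number of a shift or a turn outside -1 to 1 is refused whole. A call with a gripper value outside its range is refused whole. The fingers move at their own pace and stop on an object; "grip_force" is the grip in N (left out, the last holds). Time passes only in rows, so rows that repeat a pose let the fingers close. It gives the time, the measured TCP pose, the force and the opening at its end, in the units of the state.
- arm.sense(): the state, without advancing time (a new reading comes with each control period).
- arm.grab_frame(name): name is "side" or "top"; returns a dict with "pixels" (420x560x3 uint8, red, green, blue), "fx", "fy", "cx", "cy" (pixels), "k1" (the pictures are not rectified: a ray, as slopes to the right and down, at radius r is drawn at 1 + k1 r^2 times it, then the intrinsics apply), "view" (4x4, takes a point from world to camera coordinates). Camera axes: x right, y up, looking along -z (the intrinsics and any distortion apply to the point x, -y, -z); pixel columns grow to the right and rows downward; lengths in m; the calibration is good to about 2 mm. A picture is of the moment at which its call begins. There is no depth.
- arm.finish_job(): hands the job in, once; it reports no verdict.
The state is a dict: "clock": time; "joint_pos": joint angles; "qvel": joint speeds; "tau": joint torques, N m; "eef_pos": TCP position; "ee_rot": TCP orientation; "wrist_force": force on the tool from outside, world axes, zero at the start; "moment": the same for the moment, N m; "grip_width": opening from 0.0 (shut) to 1.0 (fully open).
Only numpy, scipy, OpenCV 4.12 (cv2) and the standard library are available. Lean on these libraries where they do the work, as an engineer would, in place of code of your own. Each camera call takes 0.05 s, during which the arm holds its last target. There are 200 camera calls.

## Working session

There is one attempt and no reset: what is moved stays moved. The work goes in short steps, Python scripts to look and compute and a tool call to move; the robot and the scene stay as the last step left them, time stands still between calls to the robot, and variables do not carry over. Pictures are saved under pics/ and viewed, about 8 in all and at most 12, crops included, and the job is handed in when it is done.

Besides the shell and the picture viewer there is one more tool, called as a command line: name --argument value ..., lists and objects as JSON in quotes. play_rows: Moves the arm, as the interface text tells. Its arguments: {"type":"object","properties":{"increments":{"type":"array"},"grip_force":{"type":"number"}},"required":["increments"]}

```bash
mkdir -p pics; ls; python3 - <<'E'
from plant import arm
import cv2
s=arm.sense(); print({k:s[k] for k in('clock','eef_pos','ee_rot','grip_width','joint_pos')})
for n in('top','side'):
    f=arm.grab_frame(n); cv2.imwrite(f'pics/{n}0.png',f['pixels'][:,:,::-1]); print(n,f['fx'],f['fy'],f['cx'],f['cy'],f['k1'],f['view'])
E
```

```text
pics
{'clock': 0.0, 'eef_pos': array([0.1318259 , 0.55909725, 0.23037145]), 'ee_rot': array([[-9.73252289e-01,  2.29737626e-01, -7.78313082e-04],
       [ 2.29738612e-01,  9.73251057e-01, -1.59680334e-03],
       [ 3.90648221e-04, -1.73290108e-03, -9.99998422e-01]]), 'grip_width': 1.0038611118977028, 'joint_pos': array([ 1.13268768e+00,  1.81519466e-01,  1.60805941e+00,  2.80559229e-05,
        1.35378996e+00, -2.06305934e-01])}
top 426.742742501308 426.742742501308 279.9107907830448 204.89728904966074 0.031073294175360398 [[ 0.00147486 -0.99980575  0.01965422  0.00631341]
 [ 0.99275032  0.00382605  0.1201339  -0.52845476]
 [-0.12018577  0.01933455  0.99256313 -1.33626746]
 [ 0.          0.          0.          1.        ]]
side 448.310978839683 448.310978839683 278.06496821870104 207.68367914869253 0.02520686576903891 [[ 0.99700339 -0.07727966 -0.00347706 -0.54826708]
 [ 0.04208951  0.50419733  0.86256219 -0.10138625]
 [-0.06490538 -0.86012377  0.50593911 -1.41054203]
 [ 0.          0.          0.          1.        ]]
```

View pics/top0.png

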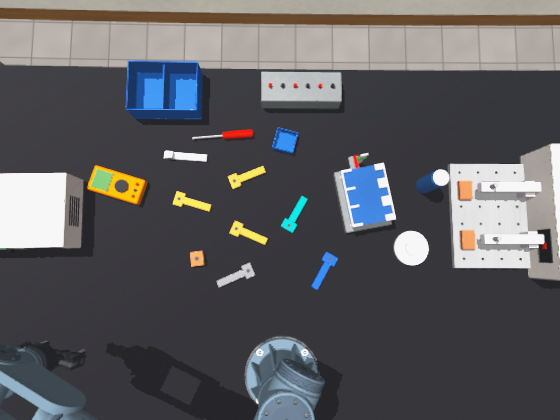

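View pics/side0.png

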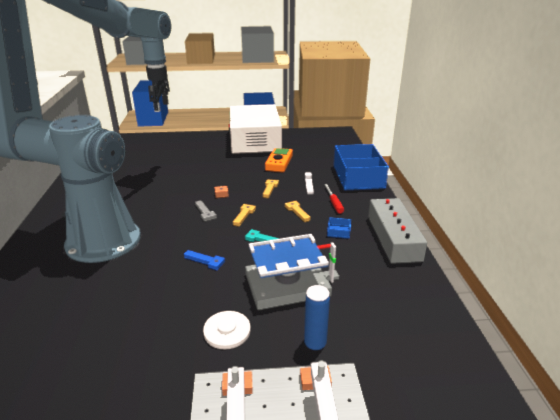

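The top view shows yellow T-bars at (247,177), (192,201) and (248,233), each with a dark dot on its head. Possible confusions are teal (295,214), blue (325,270), grey (236,275), the aluminium blank (185,156), the copper block (197,258) and the orange meter (118,185). The tray is at (367,195) with its post at (360,160). I choose the three yellow ones and will check them in a close crop.

```bash
cat > h.py <<'E'
from plant import arm
import numpy as np, cv2
def K(f): return np.array([[f['fx'],0,f['cx']],[0,f['fy'],f['cy']],[0,0,1.]]), np.array([f['k1'],0,0,0,0])
F=np.diag([1,-1,-1.])
def cast(f,px,z):
    k,d=K(f); px=np.asarray(px,float).reshape(-1,1,2)
    n=cv2.undistortPoints(px,k,d,None,None)[:,0]
    V=f['view']; R=F@V[:3,:3]; t=F@V[:3,3]
    c=-R.T@t; r=np.c_[n,np.ones(len(n))]@R
    return c+r*((z-c[2])/r[:,2])[:,None]
def proj(f,P):
    k,d=K(f); V=f['view']; R=F@V[:3,:3]; t=F@V[:3,3]
    return cv2.projectPoints(np.asarray(P,float).reshape(-1,1,3),cv2.Rodrigues(R)[0],t,k,d)[0][:,0]
def bars(f,z=.014,sides=True):
    """yellow blobs -> top-plane contours -> origin, yaw, length"""
    hsv=cv2.cvtColor(f['pixels'],cv2.COLOR_RGB2HSV)
    m=cv2.inRange(hsv,(18,120,110),(32,255,255))
    out=[]
    for c in cv2.findContours(m,cv2.RETR_EXTERNAL,cv2.CHAIN_APPROX_NONE)[0]:
        if cv2.contourArea(c)<120: continue
        b=np.zeros(m.shape,np.uint8); cv2.drawContours(b,[c],-1,255,-1)
        ys,xs=np.nonzero(b); P=cast(f,np.c_[xs,ys],z)[:,:2]
        mu=P.mean(0); u=np.linalg.svd(P-mu,full_matrices=False)[2][0]
        s=(P-mu)@u; 
        if (s**3).sum()>0: u=-u; s=-s   # heavy head: mean nearer the head, long tail negative
        v=np.array([-u[1],u[0]]); w=(P-mu)@v
        o=mu+u*(s.max()+s.min())/2
        out.append((o,np.arctan2(u[1],u[0]),np.ptp(s),np.ptp(w),c[:,0].mean(0)))
    return out
E
python3 - <<'E'
from h import *
f=arm.grab_frame('top')
for o,a,l,w,p in bars(f): print(p.round(),o.round(4),round(np.degrees(a),1),l.round(4),w.round(4))
im=f['pixels'][:,:,::-1]
a=cv2.resize(im[145:265,160:280],(400,400),interpolation=cv2.INTER_CUBIC)
b=cv2.resize(im[145:240,325:420],(400,400),interpolation=cv2.INTER_CUBIC)
f2=arm.grab_frame('side'); im2=f2['pixels'][:,:,::-1]
c=cv2.resize(im2[225:315,235:355],(266*2-132,300),interpolation=cv2.INTER_CUBIC)[:, :]
cv2.imwrite('pics/c1.png',np.hstack([a,b])); cv2.imwrite('pics/c2.png',cv2.resize(im2[230:310,235:350],(800,556),interpolation=cv2.INTER_CUBIC))
E
```

```text
[247. 233.] [0.4366 0.1076] 67.1 0.123 0.0459
[191. 202.] [0.5375 0.2916] 73.6 0.1218 0.0456
[245. 176.] [0.6272 0.1154] 112.8 0.122 0.0461
[115. 184.] [0.5969 0.5387] 72.6 0.167 0.0791
```

View pics/c1.png

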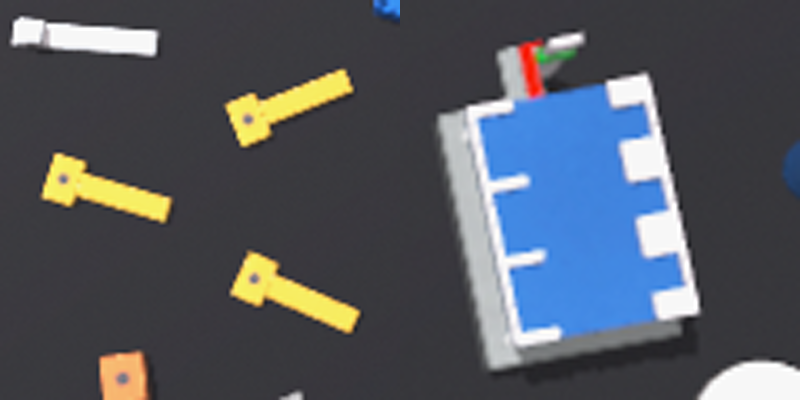

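View pics/c2.png

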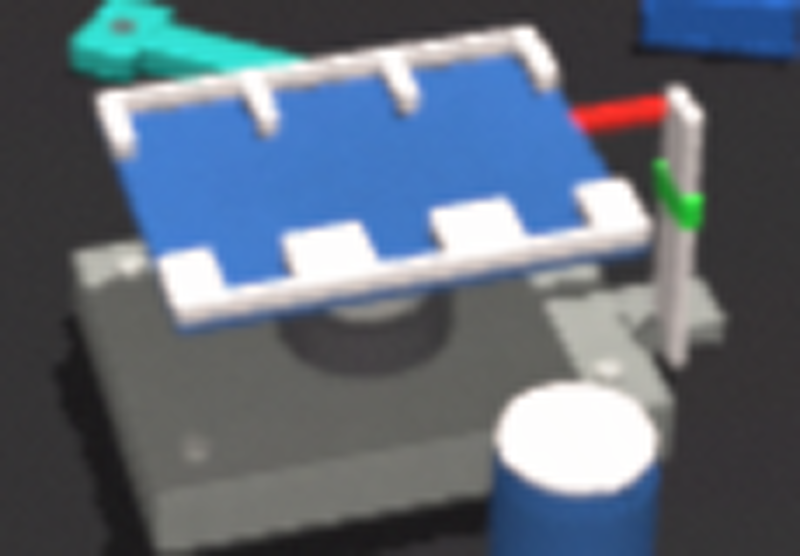

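The crops confirm three yellow T-bars, each with a dark dot on the head. In the top crop the tray's wide ends are at the left, which is +y. The side crop shows the red tip about 77 crop px above the green band's centre. Next I measure the tray.

```bash
cat >> h.py <<'E'
def tray(f,zt=.108):
    p=f['pixels'].astype(int); hsv=cv2.cvtColor(f['pixels'],cv2.COLOR_RGB2HSV)
    roi=np.zeros(p.shape[:2],bool); roi[150:240,330:405]=True
    m=((p.min(2)>215)|((hsv[...,0]>98)&(hsv[...,0]<118)&(hsv[...,1]>110)&(hsv[...,2]>150)))&roi
    m=cv2.morphologyEx(m.astype(np.uint8),cv2.MORPH_OPEN,np.ones((5,5)))
    c=max(cv2.findContours(m,cv2.RETR_EXTERNAL,cv2.CHAIN_APPROX_NONE)[0],key=cv2.contourArea)
    P=cast(f,c[:,0],zt)[:,:2].astype(np.float32)
    return cv2.minAreaRect(P*1000), cv2.minAreaRect(c), m
def go(x,y,z,yaw,s=None):
    """shift (units of 0.4) and yaw unit from measured pose to target with tool x at yaw (deg, world)"""
    s=s or arm.sense(); R=s['ee_rot']; d=R.T@(np.array([x,y,z])-s['eef_pos'])
    cur=np.degrees(np.arctan2(R[1,0],R[0,0])); dy=(yaw-cur+90)%180-90
    print('pos',s['eef_pos'].round(4),'yaw',round(cur,2),'-> xyz',(d/.4).round(4),'yaw',round(-dy/90,4),'t',round(s['clock'],2),'F',s['wrist_force'].round(1),'w',round(s['grip_width'],3))
E
python3 - <<'E'
from h import *
f=arm.grab_frame('top'); r,rp,m=tray(f); print(r,rp)
# cleaner top
print('cleaner top',cast(f,[[440,178]],.15))
g=arm.grab_frame('side')
# side-view heights: pixels from crop/6.957+(235,230)
px=lambda x,y:(235+x/6.957,230+y/6.957)
print(px(665,103),px(658,180),px(680,92),px(675,365))
hs=cv2.cvtColor(g['pixels'],cv2.COLOR_RGB2HSV)
gm=cv2.inRange(hs,(50,120,80),(75,255,255)); gm[:225]=0;gm[320:]=0;gm[:,:310]=0;gm[:,350:]=0
ys,xs=np.nonzero(gm);print('green side',xs.min(),xs.max(),ys.min(),ys.max(),list(zip(xs,ys)))
rm=cv2.inRange(hs,(0,150,100),(6,255,255))|cv2.inRange(hs,(174,150,100),(180,255,255)); rm[:235]=0;rm[320:]=0;rm[:,:310]=0;rm[:,350:]=0
ys,xs=np.nonzero(rm);print('red side',list(zip(xs,ys)))
hs=cv2.cvtColor(f['pixels'],cv2.COLOR_RGB2HSV)
gm=cv2.inRange(hs,(50,100,70),(75,255,255)); gm[:150]=0;gm[170:]=0;gm[:,:340]=0;gm[:,380:]=0
ys,xs=np.nonzero(gm);print('green top',list(zip(xs,ys)))
go(.4366+.009*.39,.1076+.009*.92,.10,67)
E
```

```text
((553.197265625, -261.6005554199219), (176.1414031982422, 127.51079559326172), 10.701643943786621) ((369.01922607421875, 194.59613037109375), (57.658138275146484, 41.772735595703125), 78.69007110595703)
cleaner top [[ 0.59609532 -0.46351426  0.15      ]]
(330.5871783814863, 244.80523214029034) (329.58099755641797, 255.8732212160414) (332.7432801494897, 243.22409084375448) (332.02457956015525, 282.46514302141725)
green side 329 335 253 262 [(np.int64(329), np.int64(253)), (np.int64(329), np.int64(254)), (np.int64(330), np.int64(254)), (np.int64(329), np.int64(255)), (np.int64(330), np.int64(255)), (np.int64(329), np.int64(256)), (np.int64(330), np.int64(256)), (np.int64(329), np.int64(257)), (np.int64(330), np.int64(257)), (np.int64(331), np.int64(257)), (np.int64(330), np.int64(258)), (np.int64(331), np.int64(258)), (np.int64(332), np.int64(258)), (np.int64(333), np.int64(258)), (np.int64(334), np.int64(258)), (np.int64(335), np.int64(258)), (np.int64(331), np.int64(259)), (np.int64(332), np.int64(259)), (np.int64(333), np.int64(259)), (np.int64(334), np.int64(259)), (np.int64(335), 
[... 1913 characters left out ...]
 (np.int64(322), np.int64(248)), (np.int64(323), np.int64(248)), (np.int64(324), np.int64(248))]
green top [(np.int64(358), np.int64(157)), (np.int64(364), np.int64(157)), (np.int64(365), np.int64(157)), (np.int64(366), np.int64(157)), (np.int64(358), np.int64(158)), (np.int64(359), np.int64(158)), (np.int64(360), np.int64(158)), (np.int64(361), np.int64(158)), (np.int64(362), np.int64(158)), (np.int64(363), np.int64(158)), (np.int64(364), np.int64(158)), (np.int64(365), np.int64(158)), (np.int64(358), np.int64(159)), (np.int64(359), np.int64(159)), (np.int64(360), np.int64(159))]
pos [0.132  0.5595 0.231 ] yaw 166.72 -> xyz [-1.0046 -0.9021  0.3278] yaw -0.892 t 0.3 F [-0.1  0.2  0.1] w 1.0
```

```bash
sed -i 's/dy=(yaw-cur+90)%180-90/dy=(yaw-cur+180)%360-180/; s/np.ones((5,5)))/np.ones((k,k)))/; s/def tray(f,zt=.108)/def tray(f,zt=.108,k=1)/' h.py
python3 - <<'E'
from h import *
f=arm.grab_frame('top')
for k in(1,2,3): print(tray(f,k=k)[0])
p=f['pixels'].astype(int)
print(p[195,334:404].tolist())
go(.4366+.009*.39,.1076+.009*.92,.10,67)
E
```

```text
((552.3073120117188, -255.68283081054688), (176.54205322265625, 140.368896484375), 10.553755760192871)
((549.7061157226562, -261.1256103515625), (176.4395294189453, 135.30572509765625), 10.548879623413086)
((552.7679443359375, -258.155029296875), (176.54205322265625, 135.33941650390625), 10.553755760192871)
[[58, 57, 61], [57, 56, 61], [60, 60, 64], [79, 80, 82], [134, 137, 138], [179, 182, 184], [191, 194, 196], [190, 194, 195], [192, 196, 197], [193, 197, 198], [187, 190, 193], [191, 192, 200], [245, 244, 245], [235, 237, 245], [68, 138, 229], [66, 138, 228], [66, 137, 228], [66, 136, 227], [66, 137, 226], [66, 137, 227], [67, 136, 227], [65, 135, 225], [66, 135, 224], [66, 135, 225], [67, 135, 225], [66, 133, 224], [66, 133, 224], [64, 132, 222], [65, 132, 222], [67, 133, 223], [66, 134, 223], [67, 133, 223], [66, 132, 222], [64, 131, 222], [66, 132, 223], [67, 133, 223], [67, 133, 221], [65, 131, 220], [64, 130, 219], [63, 130, 220], [64, 132, 222], [65, 132, 222], [66, 133, 223], [66, 133, 223], [64, 133, 223], [65, 133, 223], [64, 132, 223], [65, 133, 224], [64, 133, 223], [65, 133, 224], [90, 148, 229], [141, 181, 237], [171, 201, 240], [196, 217, 243], [236, 237, 245], [246, 246, 246], [245, 244, 245], [139, 135, 141], [55, 55, 59], [55, 54, 59], [55, 55, 59], [55, 54, 59], [56, 56, 60], [55, 55, 59], [54, 55, 59], [56, 56, 60], [55, 54, 59], [55, 55, 59], [55, 56, 59], [55, 55, 59]]
pos [0.132  0.5595 0.2311] yaw 166.72 -> xyz [-1.0044 -0.9024  0.328 ] yaw 1.108 t 0.35 F [ 0.4  0.2 -0.2] w 0.996
```

play_rows --increments '[{"gripper": 0.2, "xyz": [-0.7, -0.6, 0.1], "yaw": 0.75}, {"gripper": 0.2, "xyz": [-0.7, -0.6, 0.1], "yaw": 0.75}, {"gripper": 0.2, "xyz": [-0.7, -0.6, 0.1], "yaw": 0.75}, {"gripper": 0.2, "xyz": [-0.7, -0.6, 0.1], "yaw": 0.75}, {"gripper": 0.2, "xyz": [-0.7, -0.6, 0.1], "yaw": 0.75}, {"gripper": 0.2, "xyz": [-0.7, -0.6, 0.1], "yaw": 0.75}, {"gripper": 0.2, "xyz": [-0.7, -0.6, 0.1], "yaw": 0.75}, {"gripper": 0.2, "xyz": [-0.7, -0.6, 0.1], "yaw": 0.75}, {"gripper": 0.2, "xyz": [-0.7, -0.6, 0.1], "yaw": 0.75}, {"gripper": 0.2, "xyz": [-0.7, -0.6, 0.1], "yaw": 0.75}]' --grip_force 60

```text
clock: 1.18
eef_pos: [0.3528, 0.2569, 0.191]
ee_rot: [[-0.148, 0.989, 0.001], [0.989, 0.148, -0.002], [-0.002, 0.001, -1.0]]
wrist_force: [-0.3, 0.5, -1.0]
grip_width: 0.602
```

```bash
python3 -c "
from h import *
go(.4366+.009*.39,.1076+.009*.92,.08,67)"
```

```text
pos [0.3528 0.2569 0.191 ] yaw 98.49 -> xyz [-0.3803  0.1636  0.2784] yaw 0.3499 t 1.18 F [-0.3  0.5 -1. ] w 0.602
```

play_rows --increments '[{"gripper": 0.2, "xyz": [-0.38, 0.164, 0.1], "yaw": 0.35}, {"gripper": 0.2, "xyz": [-0.38, 0.164, 0.1], "yaw": 0.35}, {"gripper": 0.2, "xyz": [-0.38, 0.164, 0.1], "yaw": 0.35}, {"gripper": 0.2, "xyz": [-0.38, 0.164, 0.278], "yaw": 0.35}, {"gripper": 0.2, "xyz": [-0.38, 0.164, 0.278], "yaw": 0.35}, {"gripper": 0.2, "xyz": [-0.38, 0.164, 0.278], "yaw": 0.35}, {"gripper": 0.2, "xyz": [-0.38, 0.164, 0.278], "yaw": 0.35}, {"gripper": 0.2, "xyz": [-0.38, 0.164, 0.278], "yaw": 0.35}, {"gripper": 0.2, "xyz": [-0.38, 0.164, 0.278], "yaw": 0.35}]'

```text
clock: 1.93
eef_pos: [0.4394, 0.1231, 0.0818]
ee_rot: [[0.377, 0.926, 0.002], [0.926, -0.377, 0.0], [0.001, 0.002, -1.0]]
wrist_force: [0.9, 0.2, -0.1]
grip_width: 0.601
```

```bash
python3 - <<'E'
from h import *
go(.4366+.009*.39,.1076+.009*.92,.004,67)
f=arm.grab_frame('side'); x,y=proj(f,[[.44,.116,.01]])[0]; print(x,y)
x,y=int(x),int(y)
cv2.imwrite('pics/s1.png',cv2.resize(f['pixels'][y-50:y+40,x-60:x+60,::-1],(640,480),interpolation=cv2.INTER_CUBIC))
E
```

```text
pos [0.4394 0.1231 0.0818] yaw 67.83 -> xyz [-0.0163  0.0081  0.1944] yaw 0.0092 t 1.93 F [ 0.9  0.2 -0.1] w 0.601
243.39911543756654 212.2891453069446
```

View pics/s1.png

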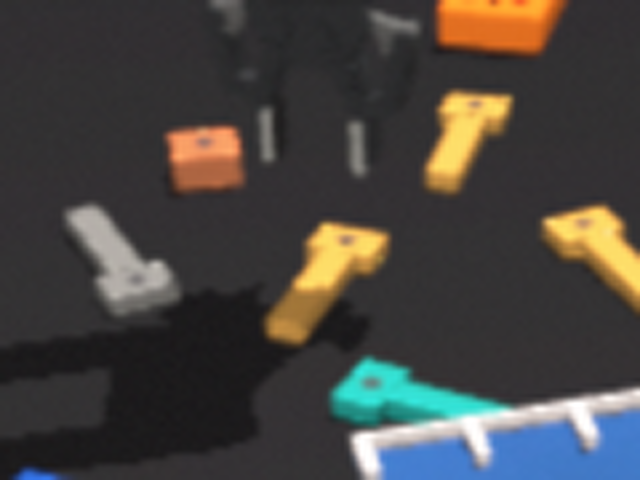

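The side crop shows the open fingers at about (310,150), straddling the line down to the bar at (325,280). The bar is still untouched and the approach is clear, so I descend and grip.

play_rows --increments '[{"gripper": 0.2, "xyz": [-0.016, 0.008, 0.09], "yaw": 0.009}, {"gripper": 0.2, "xyz": [-0.016, 0.008, 0.15], "yaw": 0.009}, {"gripper": 0.2, "xyz": [-0.016, 0.008, 0.192], "yaw": 0.009}, {"gripper": 0.2, "xyz": [-0.016, 0.008, 0.192], "yaw": 0.009}, {"gripper": -1, "xyz": [-0.016, 0.008, 0.192], "yaw": 0.009}, {"gripper": -1, "xyz": [-0.016, 0.008, 0.192], "yaw": 0.009}, {"gripper": -1, "xyz": [-0.016, 0.008, 0.192], "yaw": 0.009}, {"gripper": -1, "xyz": [-0.016, 0.008, 0.192], "yaw": 0.009}, {"gripper": -1, "xyz": [-0.016, 0.008, 0.192], "yaw": 0.009}, {"gripper": -1, "xyz": [-0.016, 0.008, 0.192], "yaw": 0.009}]'

```text
clock: 2.82
eef_pos: [0.4409, 0.1155, 0.0055]
ee_rot: [[0.392, 0.92, 0.004], [0.92, -0.392, 0.0], [0.002, 0.003, -1.0]]
wrist_force: [-1.4, 1.3, 5.4]
grip_width: 0.234
```

play_rows --increments '[{"gripper": -1, "xyz": [0, 0, 0], "yaw": 0}, {"gripper": -1, "xyz": [0, 0, -0.1], "yaw": 0}, {"gripper": -1, "xyz": [0, 0, -0.2], "yaw": 0}, {"gripper": -1, "xyz": [0, 0, -0.3], "yaw": 0}, {"gripper": -1, "xyz": [0, 0, -0.4], "yaw": 0}, {"gripper": -1, "xyz": [0, 0, -0.45], "yaw": 0}, {"gripper": -1, "xyz": [0, 0, -0.45], "yaw": 0}]'

```text
clock: 3.4
eef_pos: [0.4429, 0.1154, 0.19]
ee_rot: [[0.392, 0.92, 0.013], [0.92, -0.392, -0.0], [0.005, 0.012, -1.0]]
wrist_force: [0.4, 0.3, -3.3]
grip_width: 0.233
```

```bash
cat >> h.py <<'E'
T=np.array([.5528,-.258]); TY=np.radians(100.55)
TX=np.array([np.cos(TY),np.sin(TY)]); TYv=np.array([-TX[1],TX[0]])
def slot(i,dx=0): return T+TYv*.056*(i-2)+TX*dx
E
python3 -c "
from h import *
for i in(1,2,3): print(i,slot(i))
go(*slot(2,.009),.185,100.55)"
```

```text
1 [ 0.60785335 -0.24774676]
2 [ 0.5528 -0.258 ]
3 [ 0.49774665 -0.26825324]
pos [0.4429 0.1154 0.19  ] yaw 66.95 -> xyz [-0.7326  0.6058  0.0159] yaw -0.3734 t 3.4 F [ 0.4  0.3 -3.3] w 0.233
```

```bash
python3 -c "
from h import *
go(*slot(3,.009),.19,100.55)"
```

```text
pos [0.4429 0.1154 0.19  ] yaw 66.95 -> xyz [-0.81    0.4893  0.0017] yaw -0.3734 t 3.4 F [ 0.4  0.3 -3.3] w 0.233
```

play_rows --increments '[{"gripper": -1, "xyz": [-0.06, 0.035, 0.0], "yaw": -0.03}, {"gripper": -1, "xyz": [-0.14, 0.085, 0.0], "yaw": -0.08}, {"gripper": -1, "xyz": [-0.22, 0.135, 0.0], "yaw": -0.13}, {"gripper": -1, "xyz": [-0.3, 0.185, 0.0], "yaw": -0.18}, {"gripper": -1, "xyz": [-0.38, 0.235, 0.0], "yaw": -0.23}, {"gripper": -1, "xyz": [-0.46, 0.285, 0.0], "yaw": -0.28}, {"gripper": -1, "xyz": [-0.54, 0.335, 0.0], "yaw": -0.33}, {"gripper": -1, "xyz": [-0.62, 0.385, 0.0], "yaw": -0.37}, {"gripper": -1, "xyz": [-0.7, 0.43, 0.0], "yaw": -0.373}, {"gripper": -1, "xyz": [-0.76, 0.462, 0.0], "yaw": -0.373}]'

```text
clock: 4.23
eef_pos: [0.4891, -0.2395, 0.1818]
ee_rot: [[-0.181, 0.983, -0.001], [0.983, 0.181, 0.0], [0.0, -0.001, -1.0]]
wrist_force: [-0.3, 0.3, -4.2]
grip_width: 0.231
```

play_rows --increments '[{"gripper": -1, "xyz": [-0.045, -0.005, 0.0], "yaw": 0}, {"gripper": -1, "xyz": [-0.045, -0.005, 0.0], "yaw": 0}, {"gripper": -1, "xyz": [-0.045, -0.005, 0.0], "yaw": 0}, {"gripper": -1, "xyz": [-0.045, -0.005, 0.0], "yaw": 0}, {"gripper": -1, "xyz": [-0.045, -0.005, 0.0], "yaw": 0}]'

```text
clock: 4.65
eef_pos: [0.4909, -0.2534, 0.1827]
ee_rot: [[-0.183, 0.983, -0.001], [0.983, 0.183, 0.001], [0.001, -0.001, -1.0]]
wrist_force: [-0.5, -0.8, -3.5]
grip_width: 0.232
```

```bash
python3 - <<'E'
from h import *
go(*slot(3,.009),.14,100.55)
f=arm.grab_frame('top'); g=arm.grab_frame('side')
a=cv2.resize(f['pixels'][145:245,320:420],(400,400),interpolation=cv2.INTER_CUBIC)
b=cv2.resize(g['pixels'][200:320,235:355],(400,400),interpolation=cv2.INTER_CUBIC)
cv2.imwrite('pics/h1.png',np.hstack([a,b])[:,:,::-1])
E
```

```text
pos [ 0.4909 -0.2534  0.1827] yaw 100.56 -> xyz [-0.0173  0.01    0.1068] yaw 0.0001 t 4.65 F [-0.5 -0.8 -3.5] w 0.232
```

View pics/h1.png

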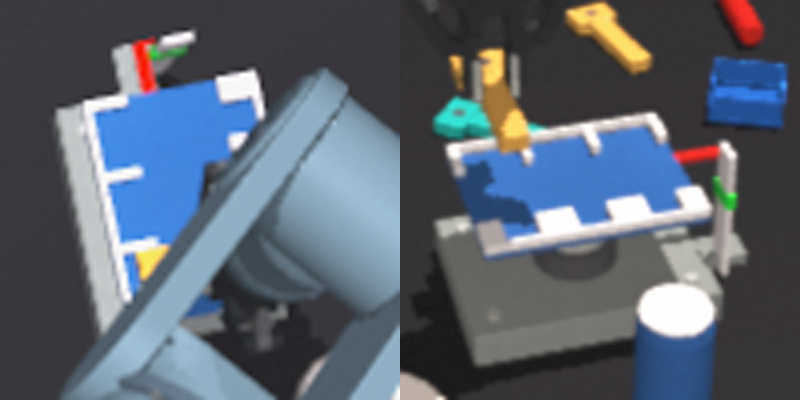

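The bar is held level over slot 3: its tail is at (512,135) in the side half and its head at (150,262) in the top half, where the forearm hides the rest. I lower to just above the walls and check with projected outlines.

play_rows --increments '[{"gripper": -1, "xyz": [-0.01, 0.005, 0.05], "yaw": 0}, {"gripper": -1, "xyz": [-0.017, 0.01, 0.1], "yaw": 0}, {"gripper": -1, "xyz": [-0.017, 0.01, 0.14], "yaw": 0}, {"gripper": -1, "xyz": [-0.017, 0.01, 0.145], "yaw": 0}, {"gripper": -1, "xyz": [-0.017, 0.01, 0.145], "yaw": 0}, {"gripper": -1, "xyz": [-0.017, 0.01, 0.145], "yaw": 0}]'

```text
clock: 5.25
eef_pos: [0.4968, -0.2609, 0.1262]
ee_rot: [[-0.183, 0.983, 0.001], [0.983, 0.183, -0.001], [-0.001, 0.001, -1.0]]
wrist_force: [-0.5, -0.0, -3.2]
grip_width: 0.234
```

```bash
cat >> h.py <<'E'
TEE=np.array([[-60,-11],[30,-11],[30,-22],[60,-22],[60,22],[30,22],[30,11],[-60,11]])/1e3
RECT=np.array([[-67,-88],[67,-88],[67,88],[-67,88]])/1e3
def place(o,yaw,L,z):
    c,s=np.cos(yaw),np.sin(yaw); return np.c_[L@np.array([[c,s],[-s,c]])+o,np.full(len(L),z)]
def overlay(sl,name,sink=0,zb=.004,gx=.009,S=6):
    s=arm.sense(); R=s['ee_rot']; yaw=np.arctan2(R[1,0],R[0,0])
    o=s['eef_pos'][:2]-gx*np.array([np.cos(yaw),np.sin(yaw)]); zb=s['eef_pos'][2]-zb
    g=arm.grab_frame('side'); x0,y0=235,220
    im=cv2.resize(g['pixels'][y0:y0+90,x0:x0+120,::-1],None,fx=S,fy=S,interpolation=cv2.INTER_CUBIC)
    for P,col in((place(T,TY,RECT,.108-sink),(0,0,255)),(place(slot(sl),TY,TEE,.1-sink),(255,255,0)),(place(o,yaw,TEE,zb+.014),(255,0,255))):
        q=((proj(g,P)-[x0,y0]+.5)*S).astype(np.int32); cv2.polylines(im,[q],True,col,1)
    cv2.imwrite(name,im)
E
python3 - <<'E'
from h import *
go(*slot(3,.009),.115,100.55)
overlay(3,'pics/o1.png')
E
```

```text
pos [ 0.4968 -0.2609  0.1262] yaw 100.52 -> xyz [ 0.0039 -0.0012  0.0279] yaw -0.0003 t 5.25 F [-0.5 -0.  -3.2] w 0.234
```

View pics/o1.png

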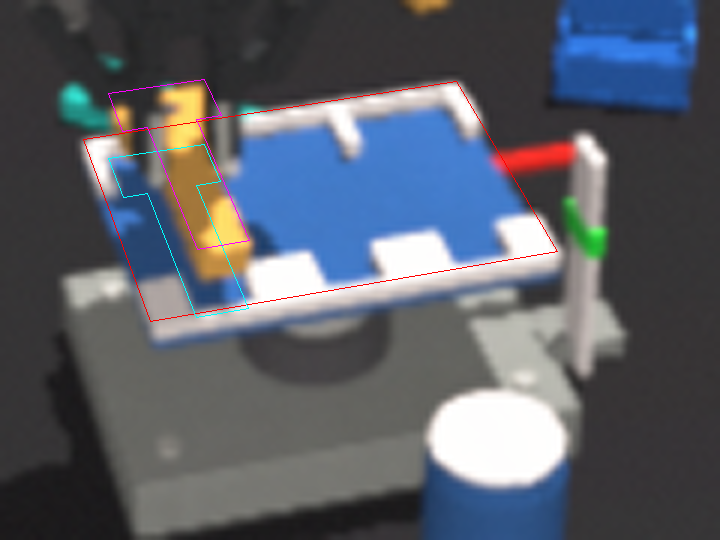

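The overlay matches the picture to about a pixel: the tray outline, slot 3 (gap at 190–255) and the bar tail at (195–250,245) all agree. I lower gently and watch the force.

play_rows --increments '[{"gripper": -1, "xyz": [0.004, -0.001, 0.01], "yaw": 0}, {"gripper": -1, "xyz": [0.004, -0.001, 0.02], "yaw": 0}, {"gripper": -1, "xyz": [0.004, -0.001, 0.03], "yaw": 0}, {"gripper": -1, "xyz": [0.004, -0.001, 0.04], "yaw": 0}, {"gripper": -1, "xyz": [0.004, -0.001, 0.045], "yaw": 0}, {"gripper": -1, "xyz": [0.004, -0.001, 0.045], "yaw": 0}, {"gripper": -1, "xyz": [0.004, -0.001, 0.045], "yaw": 0}, {"gripper": -1, "xyz": [0.004, -0.001, 0.045], "yaw": 0}]'

```text
clock: 5.97
eef_pos: [0.4957, -0.2597, 0.1074]
ee_rot: [[-0.182, 0.983, 0.0], [0.983, 0.182, -0.0], [-0.0, 0.0, -1.0]]
wrist_force: [-0.3, 0.3, -4.1]
grip_width: 0.232
```

play_rows --increments '[{"gripper": -1, "xyz": [0, 0, 0.008], "yaw": 0}, {"gripper": -1, "xyz": [0, 0, 0.016], "yaw": 0}, {"gripper": -1, "xyz": [0, 0, 0.024], "yaw": 0}, {"gripper": -1, "xyz": [0, 0, 0.024], "yaw": 0}, {"gripper": -1, "xyz": [0, 0, 0.024], "yaw": 0}, {"gripper": -1, "xyz": [0, 0, 0.024], "yaw": 0}]'

```text
clock: 6.47
eef_pos: [0.4959, -0.2598, 0.0979]
ee_rot: [[-0.182, 0.983, 0.0], [0.983, 0.182, -0.0], [-0.0, 0.0, -1.0]]
wrist_force: [0.7, -1.1, -1.2]
grip_width: 0.233
```

```bash
python3 - <<'E'
from h import *
go(*slot(3,.009),.098,100.55)
E
```

```text
pos [ 0.4959 -0.2598  0.0979] yaw 100.48 -> xyz [ 0.0008  0.0008 -0.0002] yaw -0.0008 t 6.47 F [ 0.7 -1.1 -1.2] w 0.233
```

The unloading of about 2.5 N means about 8 mm of sink, so the bar is on the floor and not on a wall. I release it.

play_rows --increments '[{"gripper": -0.4, "xyz": [0, 0, 0.008], "yaw": 0}, {"gripper": -0.2, "xyz": [0, 0, 0.008], "yaw": 0}, {"gripper": -0.05, "xyz": [0, 0, 0.0], "yaw": 0}, {"gripper": -0.05, "xyz": [0, 0, -0.0], "yaw": 0}, {"gripper": -0.05, "xyz": [0, 0, -0.05], "yaw": 0}, {"gripper": -0.05, "xyz": [0, 0, -0.1], "yaw": 0}, {"gripper": -0.05, "xyz": [0, 0, -0.18], "yaw": 0}, {"gripper": -0.05, "xyz": [0, 0, -0.25], "yaw": 0}, {"gripper": -0.05, "xyz": [0, 0, -0.25], "yaw": 0}, {"gripper": 0.2, "xyz": [0, 0, -0.25], "yaw": 0}]'

```text
clock: 7.3
eef_pos: [0.4969, -0.2605, 0.2002]
ee_rot: [[-0.182, 0.983, 0.004], [0.983, 0.182, -0.003], [-0.004, 0.003, -1.0]]
wrist_force: [-0.1, 1.1, -0.2]
grip_width: 0.593
```

```bash
python3 - <<'E'
from h import *
B=np.array([.6272,.1154]);a=np.radians(112.8)
go(*(B+.009*np.array([np.cos(a),np.sin(a)])),.1,112.8)
E
```

```text
pos [ 0.4969 -0.2605  0.2002] yaw 100.48 -> xyz [0.8878 0.4858 0.2486] yaw -0.1368 t 7.3 F [-0.1  1.1 -0.2] w 0.593
```

Next is bar C at top-view pixel (247,177). I'll verify slot 3 once the arm is out of the way.

play_rows --increments '[{"gripper": 0.2, "xyz": [0.09, 0.05, 0], "yaw": -0.02}, {"gripper": 0.2, "xyz": [0.18, 0.1, 0], "yaw": -0.04}, {"gripper": 0.2, "xyz": [0.27, 0.15, 0], "yaw": -0.06}, {"gripper": 0.2, "xyz": [0.36, 0.2, 0], "yaw": -0.08}, {"gripper": 0.2, "xyz": [0.45, 0.25, 0], "yaw": -0.1}, {"gripper": 0.2, "xyz": [0.54, 0.3, 0.02], "yaw": -0.12}, {"gripper": 0.2, "xyz": [0.63, 0.35, 0.05], "yaw": -0.137}, {"gripper": 0.2, "xyz": [0.72, 0.4, 0.1], "yaw": -0.137}, {"gripper": 0.2, "xyz": [0.8, 0.44, 0.15], "yaw": -0.137}, {"gripper": 0.2, "xyz": [0.85, 0.465, 0.2], "yaw": -0.137}]'

```text
clock: 8.13
eef_pos: [0.6166, 0.1118, 0.116]
ee_rot: [[-0.389, 0.921, -0.0], [0.921, 0.389, 0.001], [0.001, -0.0, -1.0]]
wrist_force: [0.7, -0.7, -0.1]
grip_width: 0.601
```

play_rows --increments '[{"gripper": 0.2, "xyz": [0.04, 0.02, 0.05], "yaw": 0}, {"gripper": 0.2, "xyz": [0.04, 0.02, 0.05], "yaw": 0}, {"gripper": 0.2, "xyz": [0.04, 0.02, 0.05], "yaw": 0}]'

```text
clock: 8.38
eef_pos: [0.6155, 0.1272, 0.0946]
ee_rot: [[-0.39, 0.921, -0.006], [0.921, 0.39, -0.0], [0.002, -0.006, -1.0]]
wrist_force: [-0.6, -0.6, 0.5]
grip_width: 0.6
```

```bash
cat >> h.py <<'E'
def inslot(sink):
    f=arm.grab_frame('top')
    for o,a,l,w,p in bars(f,z=.114-sink):
        if p[0]>330: 
            d=o-T; print('in tray: slot-frame x,y mm',(np.array([d@TX,d@TYv])*1000).round(1),'dyaw',round(np.degrees(a-TY),1),l.round(3),w.round(3))
E
python3 - <<'E'
from h import *
B=np.array([.6272,.1154]);a=np.radians(112.8)
go(*(B+.009*np.array([np.cos(a),np.sin(a)])),.0045,112.8)
inslot(.012)
f=arm.grab_frame('top');g=arm.grab_frame('side')
a=cv2.resize(f['pixels'][145:245,320:420],(400,400),interpolation=cv2.INTER_CUBIC)
b=cv2.resize(g['pixels'][180:300,235:355],(400,400),interpolation=cv2.INTER_CUBIC)
cv2.imwrite('pics/p1.png',np.hstack([a,b])[:,:,::-1])
E
```

```text
pos [0.6155 0.1272 0.0946] yaw 112.94 -> xyz [-0.0166  0.0167  0.2252] yaw 0.0015 t 8.38 F [-0.6 -0.6  0.5] w 0.6
in tray: slot-frame x,y mm [ 1.  56.5] dyaw -0.1 0.119 0.043
```

View pics/p1.png

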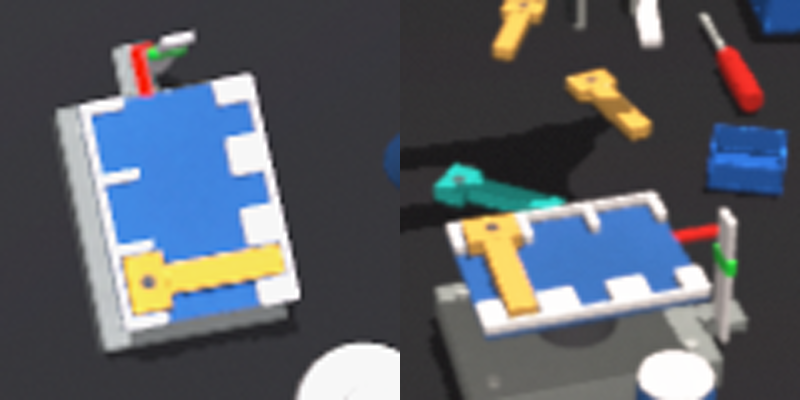

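The first bar is home in the near compartment, with its head dot at (148,282) in the wide end and measured 1 mm from nominal. The pointer has gone down but is still above the band. Next I pick the second bar.

play_rows --increments '[{"gripper": 0.2, "xyz": [-0.017, 0.017, 0.09], "yaw": 0.001}, {"gripper": 0.2, "xyz": [-0.017, 0.017, 0.17], "yaw": 0.001}, {"gripper": 0.2, "xyz": [-0.017, 0.017, 0.225], "yaw": 0.001}, {"gripper": 0.2, "xyz": [-0.017, 0.017, 0.225], "yaw": 0.001}, {"gripper": -1, "xyz": [-0.017, 0.017, 0.225], "yaw": 0.001}, {"gripper": -1, "xyz": [-0.017, 0.017, 0.225], "yaw": 0.001}, {"gripper": -1, "xyz": [-0.017, 0.017, 0.225], "yaw": 0.001}, {"gripper": -1, "xyz": [-0.017, 0.017, 0.225], "yaw": 0.001}, {"gripper": -1, "xyz": [-0.017, 0.017, 0.225], "yaw": 0.001}, {"gripper": -1, "xyz": [-0.017, 0.017, 0.225], "yaw": 0.001}]'

```text
clock: 9.37
eef_pos: [0.6287, 0.1222, 0.0107]
ee_rot: [[-0.386, 0.922, 0.004], [0.922, 0.386, -0.001], [-0.002, 0.003, -1.0]]
wrist_force: [-3.0, -3.5, 8.2]
grip_width: 0.227
```

play_rows --increments '[{"gripper": -1, "xyz": [0, 0, 0], "yaw": 0}, {"gripper": -1, "xyz": [0, 0, -0.1], "yaw": 0}, {"gripper": -1, "xyz": [0, 0, -0.2], "yaw": 0}, {"gripper": -1, "xyz": [0, 0, -0.3], "yaw": 0}, {"gripper": -1, "xyz": [0, 0, -0.4], "yaw": 0}, {"gripper": -1, "xyz": [0, 0, -0.45], "yaw": 0}, {"gripper": -1, "xyz": [0, 0, -0.45], "yaw": 0}]'

```text
clock: 9.95
eef_pos: [0.6308, 0.1231, 0.1959]
ee_rot: [[-0.386, 0.922, 0.013], [0.922, 0.386, 0.0], [-0.005, 0.012, -1.0]]
wrist_force: [1.6, -0.5, -2.5]
grip_width: 0.224
```

```bash
python3 -c "
from h import *
go(*slot(2,.010),.17,100.55)"
```

```text
pos [0.6308 0.1231 0.1959] yaw 112.73 -> xyz [-0.7787 -0.5436  0.0617] yaw 0.1354 t 9.95 F [ 1.6 -0.5 -2.5] w 0.224
```

The pick force and height were odd (TCP at 10.7 mm with 8 N upward), so I check the held bar.

```bash
python3 - <<'E'
from h import *
s=arm.sense(); g=arm.grab_frame('side'); f=arm.grab_frame('top')
x,y=proj(g,[s['eef_pos']])[0].astype(int); u,v=proj(f,[s['eef_pos']])[0].astype(int)
R=s['ee_rot']; yaw=np.arctan2(R[1,0],R[0,0]); o=s['eef_pos'][:2]-.009*np.array([np.cos(yaw),np.sin(yaw)])
S=6
im=cv2.resize(g['pixels'][y-45:y+35,x-33:x+33,::-1],None,fx=S,fy=S,interpolation=cv2.INTER_CUBIC)
q=((proj(g,place(o,yaw,TEE,s['eef_pos'][2]-.0107+.014))-[x-33,y-45]+.5)*S).astype(np.int32); cv2.polylines(im,[q],True,(255,0,255),1)
b=cv2.resize(f['pixels'][v-40:v+40,u-33:u+33,::-1],None,fx=S,fy=S,interpolation=cv2.INTER_CUBIC)
q=((proj(f,place(o,yaw,TEE,s['eef_pos'][2]-.0107+.014))-[u-33,v-40]+.5)*S).astype(np.int32); cv2.polylines(b,[q],True,(255,0,255),1)
cv2.imwrite('pics/k1.png',np.hstack([im,b])); print(s['moment'],[r[4] for r in bars(f)],[r[0] for r in bars(f)])
E
```

```text
[-0.06223776 -0.1069119  -0.04576564] [array([369.10309278, 213.05154639]), array([182.54237288, 199.83050847]), array([115.44285714, 183.94285714]), array([228.17391304, 168.86956522])] [array([ 0.50610846, -0.28794568]), array([0.54462477, 0.31815998]), array([0.59698228, 0.53870676]), array([0.65076263, 0.17970759])]
```

View pics/k1.png

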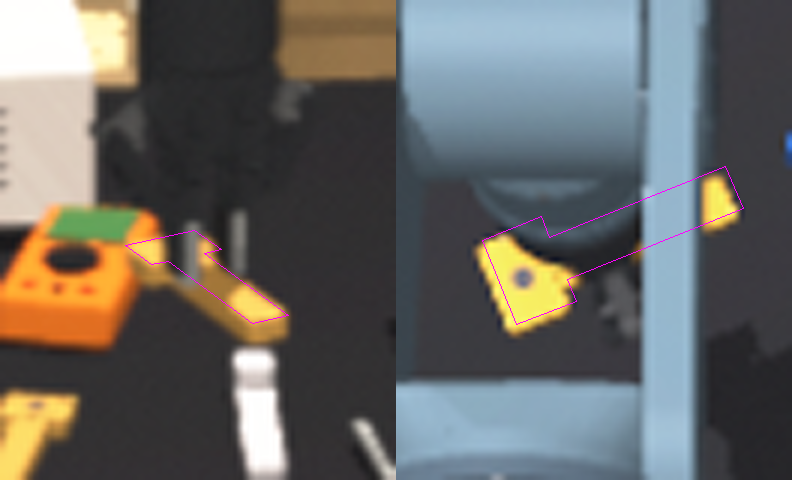

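The side half shows the bar held level and square, with its tail at (288,318). The top half shows the head dot at (523,278). It lies about 1 px from the prediction, so the grasp is good and I carry it to the middle slot.

play_rows --increments '[{"gripper": -1, "xyz": [-0.06, -0.042, 0.0], "yaw": 0.02}, {"gripper": -1, "xyz": [-0.14, -0.098, 0.0], "yaw": 0.04}, {"gripper": -1, "xyz": [-0.22, -0.154, 0.0], "yaw": 0.06}, {"gripper": -1, "xyz": [-0.3, -0.21, 0.0], "yaw": 0.08}, {"gripper": -1, "xyz": [-0.38, -0.266, 0.0], "yaw": 0.1}, {"gripper": -1, "xyz": [-0.46, -0.322, 0.0], "yaw": 0.12}, {"gripper": -1, "xyz": [-0.54, -0.378, 0.0], "yaw": 0.135}, {"gripper": -1, "xyz": [-0.62, -0.434, 0.0], "yaw": 0.135}, {"gripper": -1, "xyz": [-0.7, -0.49, 0.0], "yaw": 0.135}, {"gripper": -1, "xyz": [-0.76, -0.53, 0.0], "yaw": 0.135}]'

```text
clock: 10.88
eef_pos: [0.5459, -0.2415, 0.1842]
ee_rot: [[-0.182, 0.983, -0.005], [0.983, 0.182, 0.002], [0.003, -0.004, -1.0]]
wrist_force: [0.5, 0.1, -4.0]
grip_width: 0.22
```

play_rows --increments '[{"gripper": -1, "xyz": [0, 0, 0.0], "yaw": 0}, {"gripper": -1, "xyz": [0, 0, 0.0], "yaw": 0}, {"gripper": -1, "xyz": [0, 0, 0.0], "yaw": 0}, {"gripper": -1, "xyz": [0, 0, 0.0], "yaw": 0}]'

```text
clock: 11.22
eef_pos: [0.5481, -0.2377, 0.186]
ee_rot: [[-0.185, 0.983, -0.002], [0.983, 0.185, 0.002], [0.003, -0.002, -1.0]]
wrist_force: [0.2, 0.7, -3.9]
grip_width: 0.221
```

```bash
python3 -c "
from h import *
go(*slot(2,.010),.125,100.55)"
```

```text
pos [ 0.5481 -0.2377  0.186 ] yaw 100.64 -> xyz [-0.0273  0.0024  0.1524] yaw 0.0009 t 11.22 F [ 0.2  0.7 -3.9] w 0.221
```

play_rows --increments '[{"gripper": -1, "xyz": [-0.01, 0.001, 0.05], "yaw": 0}, {"gripper": -1, "xyz": [-0.02, 0.002, 0.1], "yaw": 0}, {"gripper": -1, "xyz": [-0.027, 0.002, 0.145], "yaw": 0}, {"gripper": -1, "xyz": [-0.027, 0.002, 0.152], "yaw": 0}, {"gripper": -1, "xyz": [-0.027, 0.002, 0.152], "yaw": 0}, {"gripper": -1, "xyz": [-0.027, 0.002, 0.152], "yaw": 0}]'

```text
clock: 11.72
eef_pos: [0.5519, -0.249, 0.1274]
ee_rot: [[-0.185, 0.983, 0.0], [0.983, 0.185, 0.0], [0.0, 0.0, -1.0]]
wrist_force: [0.2, 0.2, -4.3]
grip_width: 0.222
```

```bash
python3 - <<'E'
from h import *
go(*slot(2,.010),.108,100.55)
overlay(2,'pics/o2.png',sink=.012,zb=.0107)
E
```

```text
pos [ 0.5519 -0.249   0.1274] yaw 100.65 -> xyz [ 0.0026 -0.0019  0.0484] yaw 0.0011 t 11.72 F [ 0.2  0.2 -4.3] w 0.222
```

View pics/o2.png

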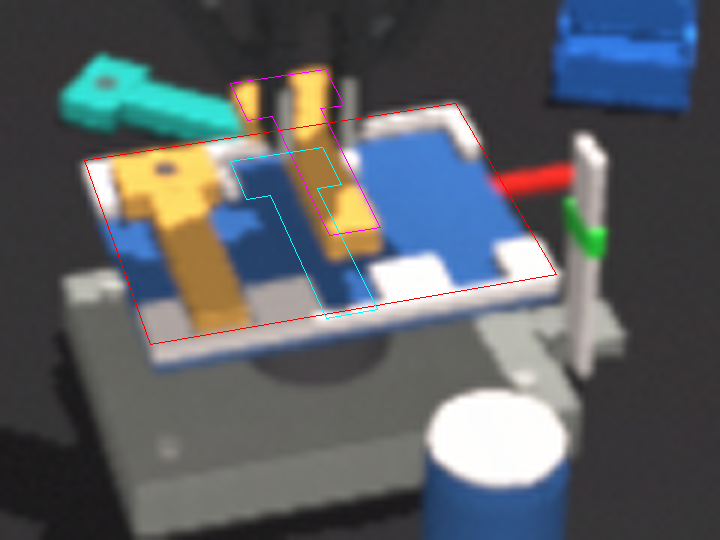

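The overlay agrees again (tail at 330–380,230; slot 2 gap near 325–378,312). I lower the second bar.

play_rows --increments '[{"gripper": -1, "xyz": [0.003, -0.002, 0.012], "yaw": 0}, {"gripper": -1, "xyz": [0.003, -0.002, 0.024], "yaw": 0}, {"gripper": -1, "xyz": [0.003, -0.002, 0.036], "yaw": 0}, {"gripper": -1, "xyz": [0.003, -0.002, 0.048], "yaw": 0}, {"gripper": -1, "xyz": [0.003, -0.002, 0.06], "yaw": 0}, {"gripper": -1, "xyz": [0.003, -0.002, 0.066], "yaw": 0}, {"gripper": -1, "xyz": [0.003, -0.002, 0.066], "yaw": 0}, {"gripper": -1, "xyz": [0.003, -0.002, 0.066], "yaw": 0}]'

```text
clock: 12.43
eef_pos: [0.5503, -0.2489, 0.1004]
ee_rot: [[-0.183, 0.983, -0.0], [0.983, 0.183, 0.0], [0.0, -0.0, -1.0]]
wrist_force: [-0.1, 0.5, -1.8]
grip_width: 0.224
```

play_rows --increments '[{"gripper": -1, "xyz": [0, 0, 0.01], "yaw": 0}, {"gripper": -1, "xyz": [0, 0, 0.02], "yaw": 0}, {"gripper": -1, "xyz": [0, 0, 0.022], "yaw": 0}, {"gripper": -1, "xyz": [0, 0, 0.022], "yaw": 0}, {"gripper": -1, "xyz": [0, 0, 0.022], "yaw": 0}, {"gripper": -1, "xyz": [0, 0, 0.022], "yaw": 0}]'

```text
clock: 12.93
eef_pos: [0.5506, -0.2492, 0.092]
ee_rot: [[-0.183, 0.983, 0.0], [0.983, 0.183, -0.001], [-0.001, 0.0, -1.0]]
wrist_force: [0.2, -1.3, 0.8]
grip_width: 0.222
```

```bash
python3 - <<'E'
from h import *
go(*slot(2,.010),.092,100.55)
E
```

```text
pos [ 0.5506 -0.2492  0.092 ] yaw 100.57 -> xyz [0.0024 0.0014 0.    ] yaw 0.0002 t 12.93 F [ 0.2 -1.3  0.8] w 0.222
```

The contact came about 9 mm early (5 N by TCP 92 mm), so the bar may be sitting on a wall. I take a look before releasing.

```bash
python3 - <<'E'
from h import *
g=arm.grab_frame('side'); f=arm.grab_frame('top')
a=cv2.resize(g['pixels'][220:290,240:345,::-1],(800,533),interpolation=cv2.INTER_CUBIC)
b=cv2.resize(f['pixels'][160:230,330:405,::-1],(300,280),interpolation=cv2.INTER_CUBIC)
a[:280,500:]=b
cv2.imwrite('pics/w1.png',a)
E
```

```text
(no output)
```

View pics/w1.png

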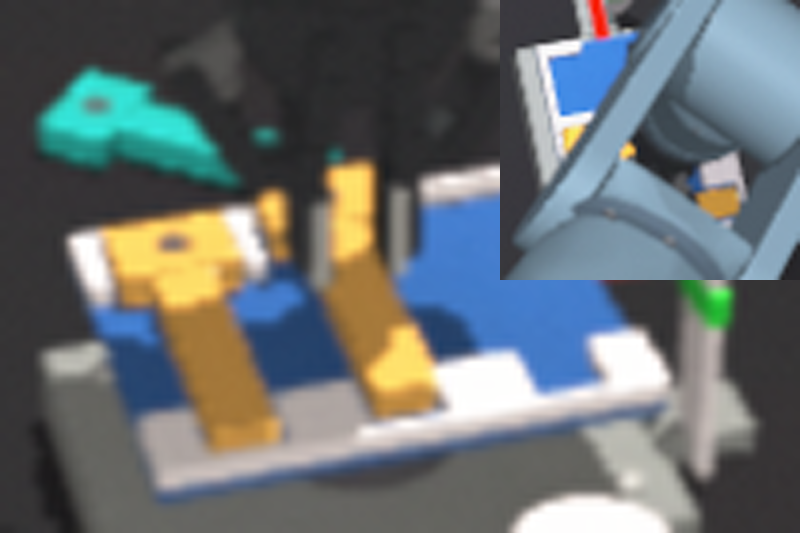

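The second bar's head is high: its back edge at (260–375,190–160) is about 15 px above where bar 1's geometry puts it. So its head rests on the end wall. The pick log explains this, because the TCP gripped about 3.5 mm further tail-ward than intended. I raise, shift tail-ward by about 4.5 mm and retry.

play_rows --increments '[{"gripper": -1, "xyz": [0, 0, -0.02], "yaw": 0}, {"gripper": -1, "xyz": [0, 0, -0.04], "yaw": 0}, {"gripper": -1, "xyz": [0, 0, -0.06], "yaw": 0}, {"gripper": -1, "xyz": [0, 0, -0.07], "yaw": 0}, {"gripper": -1, "xyz": [-0.006, 0.001, -0.07], "yaw": 0}, {"gripper": -1, "xyz": [-0.009, 0.001, -0.07], "yaw": 0}, {"gripper": -1, "xyz": [-0.009, 0.001, -0.07], "yaw": 0}, {"gripper": -1, "xyz": [-0.009, 0.001, -0.07], "yaw": 0}]'

```text
clock: 13.7
eef_pos: [0.5511, -0.2523, 0.1192]
ee_rot: [[-0.183, 0.983, -0.001], [0.983, 0.183, 0.001], [0.001, -0.001, -1.0]]
wrist_force: [-0.8, -0.3, -4.7]
grip_width: 0.223
```

```bash
python3 - <<'E'
from h import *
go(*slot(2,.0055),.0995,100.55)
s=arm.sense(); R=s['ee_rot']; yaw=np.arctan2(R[1,0],R[0,0]); t=s['eef_pos']
g=arm.grab_frame('side'); hs=cv2.cvtColor(g['pixels'],cv2.COLOR_RGB2HSV)
m=cv2.inRange(hs,(12,110,60),(32,255,255)); m[:,:270]=0; m[:,310:]=0; m[:220]=0; m[275:]=0
n,l,st,_=cv2.connectedComponentsWithStats(m)
for i in range(1,n):
    if st[i,4]>30: ys,xs=np.nonzero(l==i); j=ys.argmax(); print('blob',st[i],'lowest',xs[ys==ys.max()],ys.max())
for gx in(.003,.006,.009):
    o=t[:2]-gx*np.array([np.cos(yaw),np.sin(yaw)]); print(gx,'tail bottom',proj(g,place(o,yaw,TEE[[0,7]],t[2]-.0107)).round(1).tolist())
E
```

```text
pos [ 0.5511 -0.2523  0.1192] yaw 100.56 -> xyz [-0.0011  0.0015  0.0491] yaw 0.0001 t 13.7 F [-0.8 -0.3 -4.7] w 0.223
blob [283 234  15  32 253] lowest [289 290 291 292 293] 265
blob [274 237   5   9  32] lowest [276 277 278] 245
blob [270 259   6  16  61] lowest [270 271 272] 274
0.003 tail bottom [[296.9, 264.0], [288.5, 265.4]]
0.006 tail bottom [[297.3, 264.7], [288.8, 266.1]]
0.009 tail bottom [[297.6, 265.4], [289.2, 266.8]]
```

play_rows --increments '[{"gripper": -1, "xyz": [-0.001, 0.001, 0.012], "yaw": 0}, {"gripper": -1, "xyz": [-0.001, 0.001, 0.024], "yaw": 0}, {"gripper": -1, "xyz": [-0.001, 0.001, 0.036], "yaw": 0}, {"gripper": -1, "xyz": [-0.001, 0.001, 0.044], "yaw": 0}, {"gripper": -1, "xyz": [-0.001, 0.001, 0.044], "yaw": 0}, {"gripper": -1, "xyz": [-0.001, 0.001, 0.044], "yaw": 0}, {"gripper": -1, "xyz": [-0.001, 0.001, 0.044], "yaw": 0}]'

```text
clock: 14.33
eef_pos: [0.552, -0.2528, 0.1021]
ee_rot: [[-0.183, 0.983, 0.0], [0.983, 0.183, -0.0], [-0.0, 0.0, -1.0]]
wrist_force: [-0.1, -0.2, -3.8]
grip_width: 0.223
```

play_rows --increments '[{"gripper": -1, "xyz": [0, 0, 0.01], "yaw": 0}, {"gripper": -1, "xyz": [0, 0, 0.02], "yaw": 0}, {"gripper": -1, "xyz": [0, 0, 0.024], "yaw": 0}, {"gripper": -1, "xyz": [0, 0, 0.024], "yaw": 0}, {"gripper": -1, "xyz": [0, 0, 0.024], "yaw": 0}, {"gripper": -1, "xyz": [0, 0, 0.024], "yaw": 0}]'

```text
clock: 14.83
eef_pos: [0.5521, -0.2528, 0.0927]
ee_rot: [[-0.183, 0.983, 0.0], [0.983, 0.183, -0.0], [-0.0, 0.0, -1.0]]
wrist_force: [0.5, -0.2, -1.5]
grip_width: 0.226
```

```bash
python3 - <<'E'
from h import *
go(*slot(2,.0055),.092,100.55)
E
```

```text
pos [ 0.5521 -0.2528  0.0927] yaw 100.57 -> xyz [ 0.0007 -0.0006  0.0017] yaw 0.0002 t 14.83 F [ 0.5 -0.2 -1.5] w 0.226
```

There is no load at 102 mm and about 2.5 N by 92.7 mm, so the bar is on the floor this time. I release it and retreat.

play_rows --increments '[{"gripper": -0.4, "xyz": [0, 0, 0.008], "yaw": 0}, {"gripper": -0.2, "xyz": [0, 0, 0.008], "yaw": 0}, {"gripper": -0.05, "xyz": [0, 0, 0.0], "yaw": 0}, {"gripper": -0.05, "xyz": [0, 0, -0.0], "yaw": 0}, {"gripper": -0.05, "xyz": [0, 0, -0.05], "yaw": 0}, {"gripper": -0.05, "xyz": [0, 0, -0.1], "yaw": 0}, {"gripper": -0.05, "xyz": [0, 0, -0.18], "yaw": 0}, {"gripper": -0.05, "xyz": [0, 0, -0.26], "yaw": 0}, {"gripper": -0.05, "xyz": [0, 0, -0.26], "yaw": 0}, {"gripper": 0.2, "xyz": [0, 0, -0.26], "yaw": 0}]'

```text
clock: 15.67
eef_pos: [0.5535, -0.2537, 0.1997]
ee_rot: [[-0.184, 0.983, 0.005], [0.983, 0.184, -0.004], [-0.004, 0.004, -1.0]]
wrist_force: [0.7, -0.2, -0.2]
grip_width: 0.594
```

play_rows --increments '[{"gripper": 0.2, "xyz": [0.09, 0, 0], "yaw": 0.02}, {"gripper": 0.2, "xyz": [0.18, 0, 0], "yaw": 0.05}, {"gripper": 0.2, "xyz": [0.27, 0, 0], "yaw": 0.1}, {"gripper": 0.2, "xyz": [0.36, 0, 0], "yaw": 0.15}, {"gripper": 0.2, "xyz": [0.45, 0, 0], "yaw": 0.2}, {"gripper": 0.2, "xyz": [0.54, 0, 0], "yaw": 0.25}, {"gripper": 0.2, "xyz": [0.63, 0, 0], "yaw": 0.3}, {"gripper": 0.2, "xyz": [0.72, 0, 0], "yaw": 0.3}, {"gripper": 0.2, "xyz": [0.81, 0, 0], "yaw": 0.3}, {"gripper": 0.2, "xyz": [0.9, 0, 0], "yaw": 0.3}]'

```text
clock: 16.5
eef_pos: [0.4844, 0.1028, 0.1953]
ee_rot: [[0.283, 0.959, -0.002], [0.959, -0.283, 0.0], [-0.0, -0.002, -1.0]]
wrist_force: [0.4, 0.5, 0.0]
grip_width: 0.598
```

```bash
python3 - <<'E'
from h import *
inslot(.024)
f=arm.grab_frame('top'); print([(r[0].round(4),round(np.degrees(r[1]),1),r[2].round(3),r[4].round()) for r in bars(f)])
B=np.array([.5375,.2916]);a=np.radians(73.6)
go(*(B+.009*np.array([np.cos(a),np.sin(a)])),.1,73.6)
g=arm.grab_frame('side'); hs=cv2.cvtColor(g['pixels'],cv2.COLOR_RGB2HSV)
gm=cv2.inRange(hs,(50,120,80),(75,255,255)); rm=cv2.inRange(hs,(0,150,100),(6,255,255))|cv2.inRange(hs,(174,150,100),(180,255,255))
for n,m in(('g',gm),('r',rm)):
    m[:235]=0;m[290:]=0;m[:,:310]=0;m[:,345:]=0
    ys,xs=np.nonzero(m); print(n,{int(x):(int(ys[xs==x].min()),int(ys[xs==x].max())) for x in sorted(set(xs))})
S=16; 
# post axis: from post base/top; report px per mm of height at post
P=T+TYv*(-.10)+TX*0; print(proj(g,[[*P,0.1],[*P,.05]]))
a=cv2.resize(g['pixels'][220:290,240:345,::-1],(500,333),interpolation=cv2.INTER_CUBIC)
b=cv2.resize(g['pixels'][235:275,315:345,::-1],(300,400),interpolation=cv2.INTER_CUBIC)
im=np.zeros((400,800,3),np.uint8); im[:333,:500]=a; im[:,500:]=b
cv2.imwrite('pics/z1.png',im)
E
```

```text
in tray: slot-frame x,y mm [ 1.2 56.6] dyaw 0.2 0.119 0.043
in tray: slot-frame x,y mm [0.8 0.4] dyaw 0.1 0.119 0.044
[(array([ 0.5047, -0.2849]), np.float64(100.7), np.float64(0.126), array([368., 213.])), (array([0.541 , 0.3039]), np.float64(73.4), np.float64(0.096), array([187., 201.])), (array([ 0.5633, -0.2743]), np.float64(100.5), np.float64(0.126), array([365., 196.])), (array([0.5969, 0.5387]), np.float64(72.7), np.float64(0.167), array([115., 184.]))]
pos [0.4835 0.1056 0.1951] yaw 73.88 -> xyz [0.5065 0.0013 0.2382] yaw 0.0031 t 16.6 F [ 0.3 -0.4 -0.3] w 0.604
g {329: (255, 257), 330: (254, 258), 331: (257, 259), 332: (258, 261), 333: (258, 262), 334: (258, 262), 335: (258, 262)}
r {317: (253, 253), 318: (253, 254), 319: (252, 255), 320: (252, 255), 321: (252, 255), 322: (252, 255), 323: (252, 255), 324: (252, 255), 325: (251, 255), 326: (251, 254), 327: (251, 254), 328: (251, 253), 329: (251, 252)}
[[322.71496187 248.39981103]
 [321.86150891 263.40406918]]
```

View pics/z1.png

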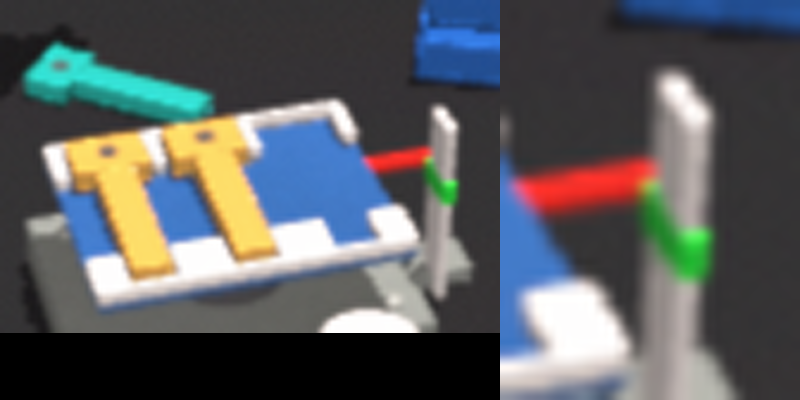

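The crop shows two bars home (head dots at (108,152) and (205,136)), within about 1 mm of nominal. The pointer tip at (650,170) in the zoom is at or just above the band's upper edge at (652,180). That is close, so I measure it at sub-pixel level before deciding.

```bash
python3 - <<'E'
from h import *
a=cv2.imread('pics/side0.png')[:,:,::-1].astype(int); t=cv2.imread('pics/top0.png')[:,:,::-1].astype(int)
g=arm.grab_frame('side'); b=g['pixels'].astype(int); f=arm.grab_frame('top')
for n,im in(('empty',a),('two',b)):
    print(n,'R-G then G-R, rows 240-263, cols 325-332')
    for r in range(241,264): print(r,(im[r,325:336,0]-im[r,325:336,1]).tolist(),(im[r,327:337,1]-im[r,327:337,0]).tolist())
print('top R-G / G-R')
for r in range(152,170): print(r,(t[r,350:368,0]-t[r,350:368,1]).tolist(),(t[r,355:370,1]-t[r,355:370,0]).tolist())
E
```

```text
empty R-G then G-R, rows 240-263, cols 325-332
241 [3, 3, 3, 2, 3, 4, 4, 4, 4, 3, 4] [-3, -2, -3, -4, -4, -4, -4, -3, -4, -3]
242 [3, 3, 2, 5, 7, 7, 8, 9, 7, 3, 2] [-2, -5, -7, -7, -8, -9, -7, -3, -2, -1]
243 [22, 31, 44, 54, 60, 36, 14, 5, 8, 6, 2] [-44, -54, -60, -36, -14, -5, -8, -6, -2, -2]
244 [113, 135, 169, 184, 180, 122, 31, 6, 7, 9, 3] [-169, -184, -180, -122, -31, -6, -7, -9, -3, -2]
245 [188, 191, 194, 196, 191, 139, 44, 13, 6, 8, 9] [-194, -196, -191, -139, -44, -13, -6, -8, -9, -3]
246 [191, 187, 185, 182, 168, 104, 34, 11, 8, 3, 8] [-185, -182, -168, -104, -34, -11, -8, -3, -8, -5]
247 [146, 123, 112, 106, 86, 40, 15, 8, 11, 8, 11] [-112, -106, -86, -40, -15, -8, -11, -8, -11, -4]
248 [56, 42, 34, 30, 23, 11, 8, 8, 9, 11, 9] [-34, -30, -23, -11, -8, -8, -9, -11, -9, -3]
249 [9, 4, 5, 4, 3, 6, 8, 9, 9, 9, 8] [-5, -4, -3, -6, -8, -9, -9, -9, -8, -3]
250 [3, 2, 1, 2, 2, 7, 8, 8, 10, 10, 9] [-1, -2, -2, -7, -8, -8, -10, -10, -9, -3]
251 [1, 2, 2, 1, 3, 7, 8, 9, 8, 10, 8] [-2, -1, -3, -7, -8, -9, -8, -10, -8, -4]
252 [1, 1, 2, -2, -15, -7, 8, 8, 9, 9, 7] [-2, 2, 15, 7, -8, -
[... 4959 characters left out ...]
, 1, 0, 1, 0, 0, 0, -7] [-156, -214, -206, -155, 1, -1, -1, 0, -1, 0, 0, 0, 7, 17, 24]
166 [-3, -3, -4, -4, 20, 146, 213, 214, 147, 36, 0, 1, -7, -20, -27, -32, -46, -55] [-146, -213, -214, -147, -36, 0, -1, 7, 20, 27, 32, 46, 55, 57, 60]
167 [-3, -4, -4, -4, 1, 94, 193, 163, 102, 18, -47, -57, -57, -59, -58, -62, -67, -69] [-94, -193, -163, -102, -18, 47, 57, 57, 59, 58, 62, 67, 69, 69, 69]
168 [1, -7, -16, -22, -24, 26, 64, 25, -10, -42, -65, -69, -69, -70, -70, -69, -70, -70] [-26, -64, -25, 10, 42, 65, 69, 69, 70, 70, 69, 70, 70, 70, 69]
169 [0, -2, -46, -52, -56, -48, -52, -72, -73, -71, -69, -70, -69, -69, -70, -69, -69, -71] [48, 52, 72, 73, 71, 69, 70, 69, 69, 70, 69, 69, 71, 70, 69]
```

```bash
python3 - <<'E'
from h import *
from scipy.optimize import brentq, least_squares
f=arm.grab_frame('top'); g=arm.grab_frame('side')
def tri(top,side):
    r=least_squares(lambda P:np.r_[proj(f,[P])[0]-top,proj(g,[P])[0]-side],[.65,-.25,.1]); return r.x,r.fun
for rowoff in(-.3,0,.3):
    zp=brentq(lambda z:(lambda q:q[1]-(245.06+rowoff-.1*(q[0]-330)))(proj(g,cast(f,[[354.4,154.9]],z))[0]),.03,.2)
    print('tip',cast(f,[[354.4,154.9]],zp).round(4))
print('band corner',tri([358.4,159.2],[329.0,254.6]))
print('band front-left',tri([366,158.5],[332,259.85]))
# same x,y refs, side rows only: tip height vs band with post axis from post-ground
for d in (.005,.008,.012):
    P=np.array([.655,-.24,.07]); print(d,(proj(g,[P+[-.18*d,.98*d,0]])-proj(g,[P])).round(2),(proj(g,[P+[0,0,.01]])-proj(g,[P])).round(2))
E
```

```text
tip [[ 0.6774 -0.2217  0.0981]]
tip [[ 0.6776 -0.2219  0.0972]]
tip [[ 0.6778 -0.222   0.0964]]
band corner (array([ 0.66918187, -0.23819818,  0.07731712]), array([ 0.00627549, -0.15082236, -0.12649712,  0.02924999]))
band front-left (array([ 0.67237404, -0.26223363,  0.07742079]), array([ 0.01800748, -0.4174604 , -0.34394278,  0.08030329]))
0.005 [[-0.63 -1.07]] [[ 0.18 -3.  ]]
0.008 [[-1.   -1.71]] [[ 0.18 -3.  ]]
0.012 [[-1.5  -2.55]] [[ 0.18 -3.  ]]
```

Triangulation gives a very different answer, about 20 mm from tip to band. The pointer lies well behind the band, so the depth matters. I check with the current top view, where both are at nearly the same height.

```bash
python3 - <<'E'
from h import *
f=arm.grab_frame('top'); g=arm.grab_frame('side'); t=f['pixels'].astype(int)
for r in range(153,164): print(r,(t[r,350:360,0]-t[r,350:360,1]).tolist(),(t[r,355:369,1]-t[r,355:369,0]).tolist(),t[r,350:369].sum(1).tolist() if 0 else '')
t0=cv2.imread('pics/top0.png')[:,:,::-1].astype(int)
for n,im in(('empty',t0),('two',t)):
    w=np.clip(im[156:166,348:362,0]-im[156:166,348:362,1],0,None); print(n,((w*np.arange(348,362)).sum(1)/w.sum(1)).round(2))
E
```

```text
153 [1, 2, 1, 2, 1, 2, 3, 1, 0, 0] [-2, -3, -1, 0, 0, 0, 0, -2, -4, -5, -8, -4, -5, -5] 
154 [2, 2, 2, 2, 2, 2, 0, 0, 0, 0] [-2, 0, 0, 0, 0, -4, -5, -1, -1, -1, -1, -3, -5, -5] 
155 [2, 2, 2, 1, -1, 0, 0, -1, 1, 2] [0, 0, 1, -1, -2, -7, -4, -3, -4, -6, -8, -6, -4, -3] 
156 [-2, -3, -3, -4, 20, 70, 72, -3, -80, -23] [-70, -72, 3, 80, 23, -7, -6, -6, -6, -4, 11, 18, -1, 0] 
157 [-4, 35, 76, 105, 126, 137, 105, -67, -141, -35] [-137, -105, 67, 141, 35, -4, 8, 37, 59, 67, 69, 51, 0, 0] 
158 [-4, 58, 159, 198, 164, 87, 17, -118, -184, -101] [-87, -17, 118, 184, 101, 61, 62, 73, 75, 75, 65, 25, -1, -1] 
159 [-4, 55, 157, 214, 182, 83, -20, -94, -118, -86] [-83, 20, 94, 118, 86, 54, 30, 16, 17, 19, 9, 1, 0, 0] 
160 [-4, 34, 147, 214, 213, 111, -3, -12, -11, -9] [-111, 3, 12, 11, 9, 5, -1, -4, -2, 0, 0, 0, 0, 0] 
161 [-4, 12, 126, 213, 214, 148, 52, 5, 5, 4] [-148, -52, -5, -5, -4, -5, -4, -2, 0, 1, -1, 0, -1, 0] 
162 [-4, 0, 82, 211, 213, 169, 73, 3, 4, 4] [-169, -73, -3, -4, -4, -4, -2, 0, 0, 0, 0, -1, 0, 0] 
163 [-4, -4, 61, 186, 212, 184, 95, -1, 1, 3] [-184, -95, 1, -1, -3, -2, -1, -1, 0, 0, 0, -1, 1, 0] 
empty [354.6  354.51 354.64 354.9  355.3  355.59 355.78 355.96 356.17 356.36]
two [355.7  354.02 353.17 353.12 353.32 353.83 354.03 354.14 354.29 354.52]
```

At equal height the pointer centre (col 353.1) is about 13 mm behind the band's end (col 358). That puts the pointer tip about 1–4 mm below the band's centre, inside the band. A third bar would take it 13 mm or more below, so two bars is right. The arm is clear, so I hand in.

```bash
python3 - <<'E'
from h import *
inslot(.024); s=arm.sense(); print(s['clock'],s['eef_pos'],s['wrist_force'])
arm.finish_job()
E
```

```text
in tray: slot-frame x,y mm [ 1.2 56.6] dyaw 0.2 0.119 0.043
in tray: slot-frame x,y mm [0.8 0.3] dyaw -0.0 0.119 0.043
17.0 [0.48614183 0.10006223 0.19629878] [-0.47606369 -1.53471955  0.54166105]
the job is handed in; nothing more can be done
```

I laid two brass bars in the tray, in the compartment nearest the robot and the middle one. I left the third bar where it lay, and handed the job in at 17 s of the 72 s allowed.

- **Bars:** the last top-view check put both bars within about 1.5 mm and 0.2° of home, heads in the wide ends. The gripper was clear of everything at that point.
- **Second bar:** at first it came down on an end wall. The early contact force and a picture showed this, so I raised it, shifted it about 3.5 mm toward its tail and set it down again before letting go. In all, the tray pressed down less than about 30 mm.
- **Pointer:** my checks disagreed here. By eye in the side view, the tip looked about 7–10 mm above the band's centre. Triangulating with the top view showed the pointer sits about 13–16 mm behind the post. Allowing for that, the tip comes out about 1–4 mm below the band's centre, inside the band. I trusted the triangulation; on that figure a third bar would have taken it about 13 mm or more below centre.
- **Not re-measured:** I did not measure the third bar or the bystanders at the end, since the arm partly hid the bar. Nothing was commanded near the third bar or meant to touch the bystanders.

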